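Seat the keyed spindle in the slit lamp base

ROBOT

A 6-joint arm with a two-finger parallel gripper is mounted at the origin on the work surface. World frame = base frame: x ahead of the robot, y to its left, z up, the work surface at z = 0. Lengths are in m, angles in rad, forces in N, time in s.
With the tool pointing down it reaches from about 0.35 to 0.8 m from the base axis. Payload 7.3 kg.
Tool frame: the origin (TCP) lies between the finger pads; the fingertips stand bot.tip_extent ahead of it and the grasp point (between the pads) lies 8 mm behind it (bot.tip_extent is the distance from the TCP to the fingertips, in m); z points along the fingers, y is the line along which they close (so a half turn about z gives the same grasp; the last joint's range is limited). The gripper opens to 85 mm and grips with 20 to 120 N. Pads are 22 mm wide; open, the fingers measure 114 mm over their backs; the gripper's body (76 mm by 85 mm) begins 54 mm behind the grasp point. The pads swing forward as they close: fully open they stand 13 mm farther back than shut.
Start: joints at [-0.146, 0.342, 1.524, -0, 1.275, -0.146], TCP at [0.525, 0, 0.212] pointing down, gripper open.
Joint ranges: [-2.53, 2.53], [-0.77, 2.02], [0.04, 2.7], [-1, 4.14], [0.28, 2.66], [-3.11, 3.11]. Speed limits (rad/s): [2.57, 2.57, 3.14, 3.14, 3.14, 3.14].

INTERFACE

Orientations are given as a unit quaternion [w, x, y, z].
In Python, from bench import bot gives the robot as it stands.
- The arm moves only by the shell command python3 -m jog 'ROWS' [FORCE]. ROWS is a JSON object of lists of equal length, an entry for each row: "claw": the opening, from -1 (shut) to 1 (fully open); "delta_pos": the shift along the tool's x, y, z in mm, a list of three; "turn": the turn about the tool's z in rad. A call has 1 to 12 rows; each row shifts and turns the commanded pose from where the row before left it, along the tool's axes as they then stand; what a row does not reach is not made up. A row lasts 1/10 s, in which the tool goes at most 50 mm and 8.59 degrees, less where a joint would pass 70% of its speed; a pose out of reach is approached as far as the arm can. A call is refused whole if a number of a shift passes 50 or a number of a turn 0.15, either way. A call with a gripper value outside its range is refused whole. The fingers move at their own pace and stop on an object; FORCE is the grip in N (left out, the last holds). Time passes only in rows, so rows that do not move let the fingers close. It gives the time, the measured TCP pose, the force, the opening and the grip force at its end, in the units of the state.
- bot.get_state(): the state, without advancing time (a new reading comes with each control period).
- bot.snapshot(name): name is "scene" or "side" or "wrist"; returns a dict with "image" (480x640x3 uint8, blue, green, red), "depth" (480x640 float32, m along the optical axis (not along the pixel's ray), 0 where there is no reading), "intrinsics" (3x3 intrinsics, pixels), "R" (3x3) and "t" (3): a world point X has camera coordinates R X + t; the wrist camera has in their place "tool_from_camera" (4x4, takes a point from camera to tool coordinates, whose origin is the TCP and whose axes are the flange's). Camera axes: x right, y down, z forward; pixel columns grow to the right and rows downward; lengths in m; the calibration is good to about 2 mm. A picture is of the moment at which its call begins: read the wrist's pose just before it.
- bot.hand_in(): hands the job in; it is judged then, once.
The state is a dict: "clock": time; "qpos": joint angles; "qvel": joint speeds; "joint_efforts": joint torques, N m; "tool_pos": TCP position; "tcp_rot": TCP orientation; "force": force on the tool from outside, world axes, zero at the start; "ft_torque": the same for the moment, N m; "finger_gap": finger opening in m; "gripper_force": force on a finger pad.
Only numpy, scipy, OpenCV 4.12 (cv2) and the standard library are available. Lean on these libraries where they do the work, as an engineer would, in place of code of your own. Each camera call takes 0.05 s, during which the arm holds its last target. There are 200 camera calls.

TASK

Swing the red-knobbed gate on the instrument base fully open, a quarter turn, so that the bore is clear. Then take the spindle from the blue stand, put it into the hub, turn it until its key slips into the keyway, and push it fully home against the spring, its shoulder flush on the hub. Finish while still gripping the spindle and pressing it home, because the spring lifts it if you let go; leave the screwdriver, jar and eyepiece where they are.

Things in the scene. Friction and masses are not known exactly. Their poses are not given: they have to be found in the camera images.
- hub: Fixed instrument base: white plate 135 x 92 x 16 mm with an upright round aluminium hub, 64 mm outside diameter, top rim 80 mm above the table. Origin: on the bore axis at table level; z up; +x points from the bore to the gate's hinge post, 52 mm away.
- hub_mouth (a point): Centre of the hub's mouth, on the bore axis at the height of the top rim (80 mm above the table). The mouth is a round counterbore 36 mm across and 12 mm deep; the spindle's shoulder lands on the rim.
- hub_ledge (a point): On the bore axis, 12 mm below the rim: level of the brass ledge, the counterbore's floor. It has a 19.6 mm bore and one keyway 8.4 mm wide, out to 18 mm radius, 48 mm deep. The keyway is within 0.3 rad of hub +x about the vertical; its angle is not reported: see it from above, gate open, or feel by turning. Until the key enters it rests on the ledge, the spindle 21 mm short of home.
- plunger (a joint): Spring plunger at the bottom of the bore, its top 47 mm below the rim; pressed down by the spindle's tip: 0 = up, 0.008 = spindle home. It pushes back with about 6 N at first contact, 12 N at home, so a spindle let go rises about 8 mm.
- gate (a joint): Hinge of the gate, a dark steel flat bar on an upright pin: 0 = closed (its 42 mm disc covers the bore), 1.57 = fully open (stop), turning anticlockwise seen from above. Starts at 0 to 0.2, needs 2 to 3 N at the knob, stays where left. The bar lies 83 to 89 mm above the table, the pin's brass head reaches 95 mm.
- gate_knob (a point): Top centre of the gate's red upright round knob, 16 mm diameter, 35 mm of it standing free above the bar; top 124 mm above the table. It is 55 mm from the hinge axis, on the side away from the disc; at gate = 0 it lies on hub +x, 107 mm from the bore.
- gate_hinge (a point): On the gate's vertical hinge axis, 83 mm above the table; 52 mm from the bore axis along hub +x.
- spindle: Loose steel spindle, 129 mm tall, 0.3 kg, upright in the blue stand. Origin: centre of its lower tip; z up; +x on the key's side. From the tip: shaft 18 mm diameter to z 55 mm; brass key 6 mm wide, out to 15 mm from the axis on +x, z 22 to 42; shoulder 48 mm diameter, z 55 to 61; black square grip 26 x 26, faces along x and y, z 61 to 121; stud to 129. White mark: key's side.
- shoulder (a point): Centre of the underside of the spindle's shoulder, on its axis, 55 mm above the tip: it meets hub_mouth when the spindle is home.
- stand: Fixed blue block 76 x 76 x 26 mm with a round 20 mm hole, 18 mm deep, in which the spindle's tip stands (tip 8 mm above the table). Origin: centre of the underside. Lift the spindle straight up to take it out.
- screwdriver: Screwdriver lying on the mat beyond the work, a bystander: leave it. Origin at its middle, underside.
- screw_jar: Small jar of screws, 44 mm diameter, 50 mm tall, a bystander: leave it. Origin: centre of the underside.
- eyepiece: Black eyepiece, 44 mm diameter, 55 mm tall, standing on the mat, a bystander: leave it. Origin: centre of the underside.

How it is judged:
By the outcome, as a careful person would: the job done as asked, in the order asked, and still so for the second after the job is handed in, while the arm keeps its last pose, push and grip.
It also fails if it takes over 64 s, if anything falls off the work surface, if the arm or the gripper's body presses on something with over 40 N, if the wrist force passes 120 N, or if a joint passes its speed limit or range.

## Working session

There is one attempt and no reset: what is moved stays moved. The work goes in short steps, Python scripts to look and compute and a shell command to move; the robot and the scene stay as the last step left them, time stands still between calls to the robot, and variables do not carry over. Pictures are saved under pics/ and viewed, at most 13 in all, crops included, and the job is handed in when it is done.

```bash
mkdir -p pics; ls
python3 - <<'E'
from bench import bot
import cv2,numpy as np
s=bot.get_state();print(s, bot.tip_extent)
for n in("scene","side","wrist"):
    d=bot.snapshot(n);cv2.imwrite(f"pics/{n}0.png",d["image"]);np.savez(f"pics/{n}0.npz",**d)
    print(n,d["intrinsics"].tolist(),{k:np.round(d[k],4).tolist() for k in("R","t","tool_from_camera") if k in d})
E
```

```text
pics
{'clock': 0.0, 'qpos': array([-1.46016037e-01,  3.42692415e-01,  1.52505285e+00, -1.73627300e-05,
        1.27540845e+00, -1.45983101e-01]), 'qvel': array([-0.0019463 , -0.00170079,  0.00289422,  0.00020002,  0.00049367,
        0.00129299]), 'joint_efforts': array([ 5.72253757e-04, -4.33677435e+01, -2.46005630e+01, -7.37992127e-05,
        7.83137977e-03, -1.18290802e-05]), 'tool_pos': array([5.24548313e-01, 7.46712104e-05, 2.10929218e-01]), 'tcp_rot': array([-6.21382426e-04,  7.07116419e-01,  7.07096713e-01, -4.72413334e-04]), 'force': array([-0.47070527,  0.27896017, -0.01411606]), 'ft_torque': array([ 0.03447591, -0.01071904, -0.00072611]), 'gripper_force': 0.0, 'finger_gap': 0.0852039991488777} 0.011
scene [[479.1738989273187, 0.0, 319.7588691024806], [0.0, 479.1738989273187, 239.92785190423356], [0.0, 0.0, 1.0]] {'R': [[0.0324, 0.9995, 0.0056], [0.6438, -0.0166, -0.765], [-0.7645, 0.0284, -0.644]], 't': [-0.0868, -0.2774, 1.362]}
side [[589.5969682061826, 0.0, 319.32059730764826], [0.0, 589.5969682061826, 234.601967976087], [0.0, 0.0, 1.0]] {'R': [[0.7569, -0.6533, 0.0148], [-0.4381, -0.5242, -0.7303], [0.4849, 0.5463, -0.683]], 't': [-0.371, 0.3775, 0.7858]}
wrist [[350.1021385011234, 0.0, 328.723444778111], [0.0, 350.1021385011234, 242.76521727496208], [0.0, 0.0, 1.0]] {'tool_from_camera': [[0.0005, -0.9482, -0.3177, 0.0821], [1.0, 0.0007, -0.0005, -0.0001], [0.0007, -0.3177, 0.9482, -0.1618], [0.0, 0.0, 0.0, 1.0]]}
```

View pics/scene0.png

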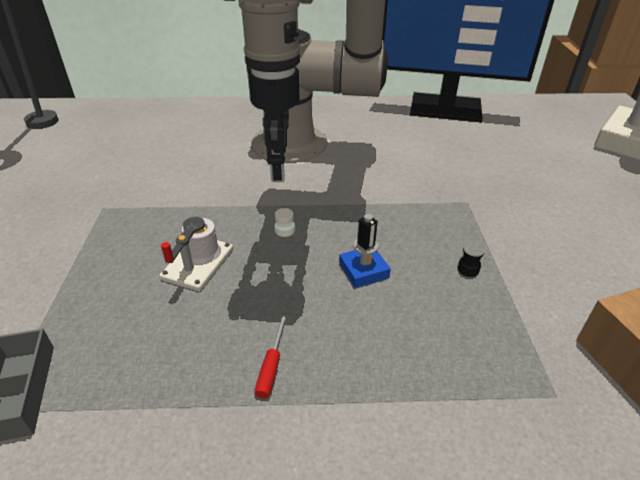

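View pics/side0.png

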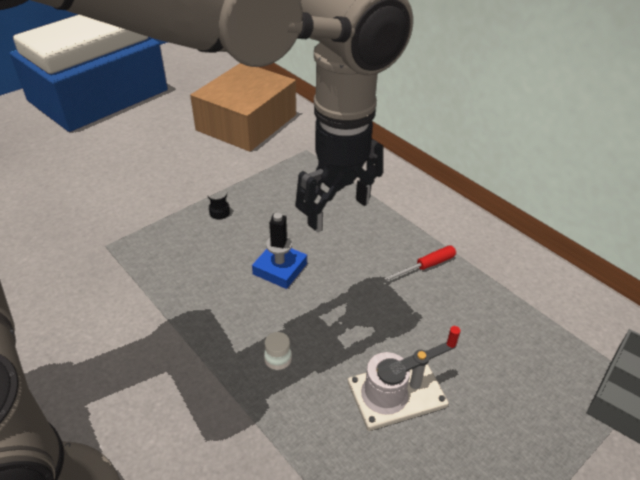

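View pics/wrist0.png

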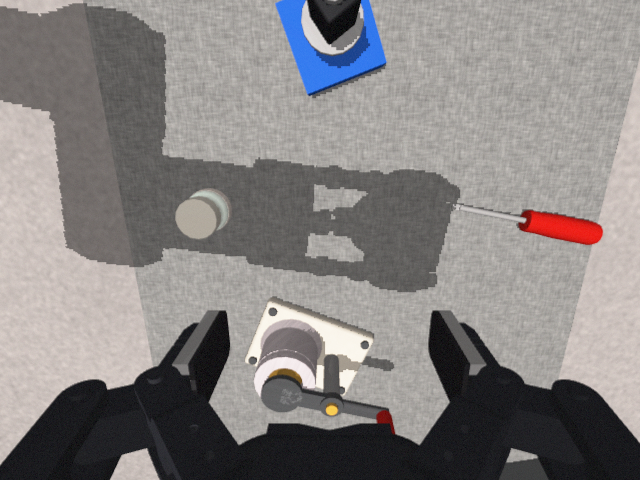

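The scene view shows the gate knob at about (167,247), the pin at (181,238), the spindle stud at (368,217) and the blue stand at (365,266). The side view shows the knob at (455,332), pin at (421,356), stud at (278,216) and hub at (388,380). Next I measure these using depth from both views plus triangulation.

```bash
cat > h.py <<'E'
import numpy as np,cv2
def cam(d,s=None):
    "world->cam R,t"
    if "R" in d: return d["R"],d["t"]
    from scipy.spatial.transform import Rotation as Ro
    w,x,y,z=s["tcp_rot"];T=np.eye(4);T[:3,:3]=Ro.from_quat([x,y,z,w]).as_matrix();T[:3,3]=s["tool_pos"]
    M=np.linalg.inv(T@d["tool_from_camera"]);return M[:3,:3],M[:3,3]
def cloud(d,s=None):
    R,t=cam(d,s);K=d["intrinsics"];v,u=np.mgrid[:480,:640];z=d["depth"]
    c=np.stack([(u-K[0,2])/K[0,0]*z,(v-K[1,2])/K[1,1]*z,z],-1)
    return (c-t)@R
def tri(obs):
    "obs: list of (d,s,(u,v)) -> point, residual"
    A=[];b=[]
    for d,s,(u,v) in obs:
        R,t=cam(d,s);r=R.T@np.linalg.inv(d["intrinsics"])@[u,v,1];r/=np.linalg.norm(r);o=-R.T@t
        P=np.eye(3)-np.outer(r,r);A.append(P);b.append(P@o)
    A=np.vstack(A);b=np.hstack(b);x=np.linalg.lstsq(A,b,rcond=None)[0];return x,np.abs(A@x-b).max()
def hsv(d): return cv2.cvtColor(d["image"],cv2.COLOR_BGR2HSV).astype(int)
E
cat > m1.py <<'E'
from h import *
D={n:dict(np.load(f"pics/{n}0.npz")) for n in("scene","side")}
np.set_printoptions(precision=4,suppress=True)
sc,si=D["scene"],D["side"]
box={"scene":{"hub":(150,210,240,295),"sp":(335,205,395,290)},"side":{"hub":(340,315,470,430),"sp":(245,205,312,290)}}
for n,d in D.items():
    X=cloud(d);H=hsv(d);h,s,v=H[...,0],H[...,1],H[...,2]
    def reg(k):
        a,b,c,e=box[n][k];m=np.zeros((480,640),bool);m[b:e,a:c]=1;return m&(d["depth"]>0)
    red=reg("hub")&((h<8)|(h>172))&(s>150)
    p=X[red];print(n,"knob",len(p),p.mean(0),p.min(0),p.max(0)); vv,uu=np.nonzero(red);print("  px",uu.min(),uu.max(),vv.min(),vv.max())
    br=reg("hub")&(h>12)&(h<30)&(s>130)&(v>120);p=X[br&(X[...,2]>.088)];print(" pin",len(p),p.mean(0), np.argwhere(br&(X[...,2]>.088)).mean(0)[::-1])
    pl=reg("hub")&(s<60)&(v>150)&(abs(X[...,2]-.016)<.004);r=cv2.minAreaRect((X[pl][:,:2]*1000).astype(np.float32));print(" plate",r,X[pl][:,2].mean())
    rim=reg("hub")&(abs(X[...,2]-.080)<.002);p=X[rim];print(" rim",len(p),p.mean(0),p.min(0),p.max(0))
    bl=reg("sp")&(h>105)&(h<128)&(s>130)&(abs(X[...,2]-.026)<.004);r=cv2.minAreaRect((X[bl][:,:2]*1000).astype(np.float32));print(" stand",r,X[bl][:,2].mean())
    gr=reg("sp")&(X[...,2]>.072)&(X[...,2]<.125);p=X[gr];print(" grip",len(p),p.min(0),p.max(0))
    st=reg("sp")&(X[...,2]>.129);print(" stud",X[st].mean(0),X[st].max(0),np.argwhere(st).mean(0)[::-1])
    a=np.hstack([cv2.resize(d["image"][b:e,a:c],(400,500),interpolation=2) for a,b,c,e in box[n].values()]);cv2.imwrite(f"pics/{n}_crop.png",a)
cv2.imwrite("pics/crop.png",cv2.resize(np.vstack([cv2.imread(f"pics/{n}_crop.png") for n in D]),(480,600)))
E
python3 m1.py
```

```text
scene knob 158 [ 0.5873 -0.1998  0.1091] [ 0.5775 -0.2076  0.0867] [ 0.5926 -0.1941  0.1251]
  px 161 172 242 261
 pin 25 [ 0.5303 -0.188   0.0942] [181.48 237.24]
 plate ((502.75555419921875, -176.98641967773438), (92.82156372070312, 136.71096801757812), 67.62094116210938) 0.015376248022966702
 rim 182 [ 0.4895 -0.1563  0.0796] [ 0.4525 -0.1996  0.078 ] [ 0.5397 -0.1377  0.0817]
 stand ((530.2922973632812, 157.04641723632812), (77.16815185546875, 77.80789947509766), 18.958049774169922) 0.025709651285283845
 grip 412 [0.5252 0.1395 0.0724] [0.5472 0.1744 0.1249]
 stud [0.5326 0.1565 0.1335] [0.5444 0.1717 0.1381] [367.7952 218.3735]
side knob 182 [ 0.5748 -0.2038  0.1112] [ 0.57   -0.2099  0.0878] [ 0.5845 -0.1954  0.1257]
  px 447 459 326 347
 pin 48 [ 0.5252 -0.1888  0.0934] [421.4167 354.875 ]
 plate ((497.14080810546875, -177.77001953125), (92.11727905273438, 134.7835693359375), 67.03484344482422) 0.014971424196790092
 rim 384 [ 0.4734 -0.1649  0.0794] [ 0.4452 -0.2009  0.078 ] [ 0.5481 -0.1377  0.082 ]
 stand ((524.29541015625, 155.90261840820312), (79.14494323730469, 77.46171569824219), 20.662080764770508) 0.02472101813219827
 grip 378 [0.5078 0.1382 0.0721] [0.5429 0.1626 0.1249]
 stud [0.4751 0.0391 0.2459] [0.5347 0.1668 0.3099] [298.232 213.464]
```

Both views agree to within about 5 mm: plate at -22.5°, pin at about (.528,-.188), knob at about (.581,-.202), gate near 0.14 rad, stand at about (.527,.156). I'll close the fingers and go behind the knob, taking a wrist view on the way.

```bash
python3 -m jog '{"claw":[-1,-1,-1,-1,-1,-1,-1,-1],"delta_pos":[[-40,8,0],[-40,8,0],[-40,8,0],[-40,8,0],[-40,8,0],[-36,7,0],[0,0,0],[0,0,0]],"turn":[0,0,0,0,0,0,0.125,0.125]}' 30
python3 - <<'E'
from bench import bot
import cv2,numpy as np
s=bot.get_state();d=bot.snapshot("wrist");cv2.imwrite("pics/w1.png",d["image"]);np.savez("pics/w1.npz",tool_pos=s["tool_pos"],tcp_rot=s["tcp_rot"],**d);print(s["tool_pos"],s["tcp_rot"],s["force"])
E
```

```text
clock: 0.95
tool_pos: [0.5717, -0.2374, 0.2106]
tcp_rot: [-0.001, 0.792, 0.611, -0.0]
force: [-0.1, 1.5, 0.0]
finger_gap: 0.0002
gripper_force: 0.0
[ 0.5716515  -0.23738146  0.21059247] [-6.94766122e-04  7.91965532e-01  6.10565353e-01 -2.50066389e-04] [-0.08239043  1.4765782   0.02646624]
```

View pics/w1.png

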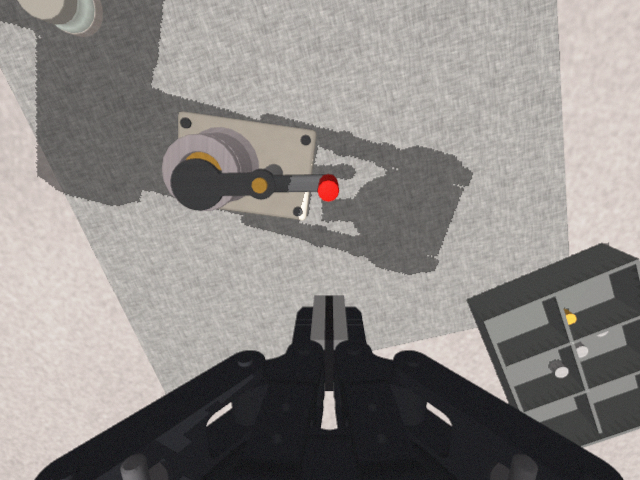

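Wrist view: knob top at (328,190), straight ahead of the shut fingers (column 330). The pin is at (260,185) and the disc at (197,184). I'll compute positions from this view.

```bash
cat > m2.py <<'E'
from h import *
np.set_printoptions(precision=4,suppress=True)
d=dict(np.load("pics/w1.npz"));X=cloud(d,d);H=hsv(d);h,s,v=H[...,0],H[...,1],H[...,2]
vv,uu=np.mgrid[:480,:640]
b=(uu>150)&(uu<345)&(vv>100)&(vv<225)
red=b&((h<8)|(h>172))&(s>150)&(X[...,2]>.118);print("knob",X[red].mean(0),red.sum())
br=b&(h>12)&(h<30)&(s>100)&(X[...,2]>.09);print("pin",X[br].mean(0),br.sum())
p=X[b&(abs(X[...,2]-.016)<.004)];print("plate",cv2.minAreaRect((p[:,:2]*1000).astype(np.float32)),p[:,2].mean())
m=b&(abs(X[...,2]-.080)<.002);p=X[m];print("rim",m.sum(),p.mean(0),p.min(0),p.max(0))
c=cv2.minEnclosingCircle((p[np.linalg.norm(p[:,:2]-[.48,-.168],axis=1)<.04][:,:2]*1000).astype(np.float32));print(c)
f=(vv>290)&(vv<340)&(uu>290)&(uu<370)&(d["depth"]>0)&(X[...,2]<.25);print("fingers",X[f].min(0),X[f].max(0))
E
python3 m2.py
```

```text
knob [ 0.5804 -0.1996  0.1243] 377
pin [ 0.5273 -0.187   0.0955] 201
plate ((499.4305419921875, -175.5576171875), (91.68351745605469, 134.08702087402344), 67.5370101928711) 0.015448454600325434
rim 1783 [ 0.4819 -0.1555  0.0794] [ 0.4471 -0.1985  0.078 ] [ 0.5124 -0.1355  0.0819]
((480.09716796875, -167.6268768310547), 32.97768020629883)
fingers [ 0.4831 -0.4128 -0.0023] [ 0.5907 -0.2244  0.25  ]
```

```bash
python3 -m jog '{"claw":[-1,-1,-1,-1,-1,-1],"delta_pos":[[0,0,35],[0,0,35],[0,0,33],[0,0,0],[10,0,0],[7,0,0]],"turn":[0,0,0,0,0,0]}' 
python3 -m jog '{"claw":[-1,-1,-1,-1,-1,-1,-1,-1,-1,-1,-1,-1],"delta_pos":[[5.6,1.7,0],[5.6,1.7,0],[5.6,1.7,0],[5.6,1.7,0],[5.6,1.7,0],[5.6,1.7,0],[5.6,1.7,0],[5.6,1.7,0],[5.6,1.7,0],[5.6,1.7,0],[5.6,1.7,0],[5.6,1.7,0]],"turn":[-0.1,-0.1,-0.1,-0.1,-0.1,-0.1,-0.1,-0.1,-0.1,-0.1,-0.1,-0.1]}'
cat > shot.py <<'E'
import sys,cv2,numpy as np
from bench import bot
s=bot.get_state();c=sys.argv[1];n=sys.argv[2];d=bot.snapshot(c);cv2.imwrite(f"pics/{n}.png",d["image"]);np.savez(f"pics/{n}.npz",tool_pos=s["tool_pos"],tcp_rot=s["tcp_rot"],**d)
E
python3 shot.py wrist w2
```

```text
clock: 1.6
tool_pos: [0.5776, -0.2192, 0.1108]
tcp_rot: [0.002, 0.79, 0.614, 0.001]
force: [1.0, -0.5, 0.9]
finger_gap: -0.0001
gripper_force: 0.0
clock: 2.8
tool_pos: [0.5771, -0.1527, 0.111]
tcp_rot: [0.002, 0.303, 0.953, -0.0]
force: [0.2, 0.0, 0.2]
finger_gap: 0.0
gripper_force: 0.0
```

View pics/w2.png

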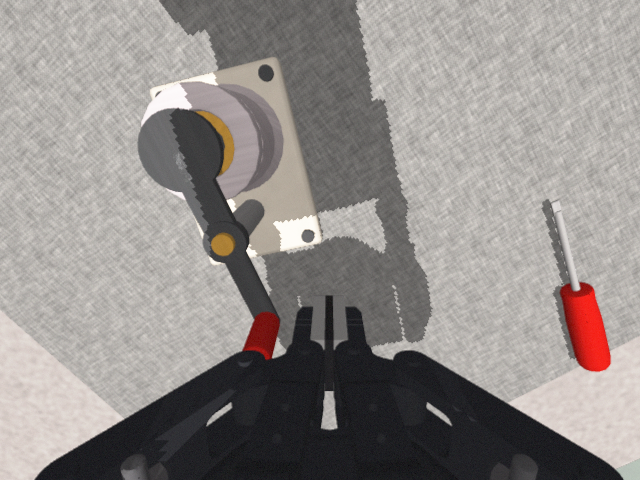

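The fingers slipped past the knob. It now stands at (262,335), left of the fingers at column 330, so I'll measure where it is.

```bash
cat > m3.py <<'E'
import sys
from h import *
np.set_printoptions(precision=4,suppress=True)
d=dict(np.load(f"pics/{sys.argv[1]}.npz"));X=cloud(d,d);H=hsv(d);h,s,v=H[...,0],H[...,1],H[...,2]
near=np.linalg.norm(X[...,:2]-[.527,-.187],axis=-1)<.075
red=near&((h<8)|(h>172))&(s>130)&(X[...,2]>.08);print("red",X[red].mean(0),X[red].min(0),X[red].max(0),red.sum())
br=near&(h>12)&(h<30)&(s>100)&(X[...,2]>.09);print("pin",X[br].mean(0),br.sum())
dark=near&(v<110)&(s<80)&(abs(X[...,2]-.088)<.003)
p=X[dark][:,:2]-[.5273,-.187]
r=np.linalg.norm(p,axis=1)
for a,b,k in((.013,.03,"disc side/knob side"),(.03,.045,"far")):
    q=p[(r>a)&(r<b)];print(k,len(q),np.degrees(np.arctan2(q[:,1],q[:,0]))[::max(1,len(q)//12)])
if "tool_pos" in d:
    w,x,y,z=d["tcp_rot"];print("tool",d["tool_pos"],"x heading deg",np.degrees(2*np.arctan2(y,x)))
E
python3 m3.py w2
```

```text
red [ 0.5762 -0.1947  0.1106] [ 0.5507 -0.2029  0.0863] [ 0.586  -0.1628  0.1774] 1111
pin [ 0.5266 -0.1868  0.094 ] 435
disc side/knob side 1631 [ 149.4323  154.4512  170.3673  160.6667  140.2515  169.5681  167.1321
 -166.9236    4.5153    2.9601  -26.6857  -20.166   -21.6988]
far 1682 [ 149.7032  144.2211  167.0281  175.9943  149.0815  151.156   172.3387
  149.604  -178.1477   -3.8823  -16.7126   -7.3579  -17.3131]
tool [ 0.5771 -0.1527  0.111 ] x heading deg 144.74675013309806
```

```bash
python3 shot.py side s2; python3 shot.py scene c2
python3 - <<'E'
import cv2,numpy as np
a=cv2.imread("pics/s2.png")[270:430,330:500];b=cv2.imread("pics/c2.png")[150:300,120:270]
cv2.imwrite("pics/sc2.png",np.hstack([cv2.resize(a,(400,400)),cv2.resize(b,(400,400))]))
E
```

```text
(no output)
```

View pics/sc2.png

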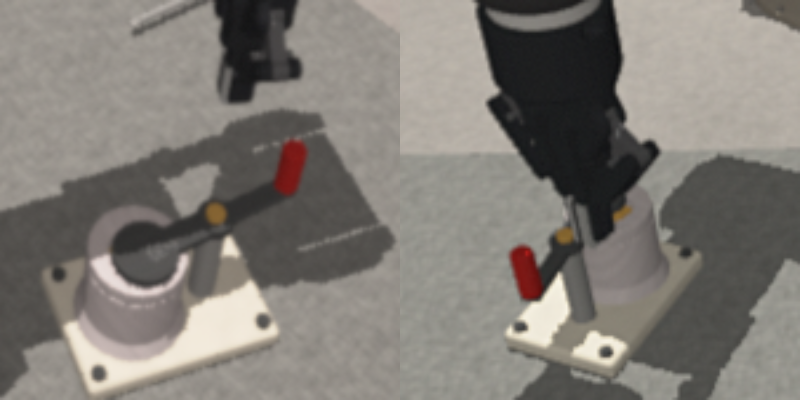

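```bash
python3 - <<'E'
from h import *
np.set_printoptions(precision=4,suppress=True)
a,b=[dict(np.load(f"pics/{n}.npz")) for n in("s2","c2")]
print(tri([(a,None,(430,310)),(b,None,(195,238))]),a["tool_pos"])
A=cloud(a);B=cloud(b);print(A[300:312,424:436:3],B[228:240:3,190:200:3])
for d,n in((a,"side"),(b,"scene")):
    R,t=cam(d);c=R@a["tool_pos"]+t;p=d["intrinsics"]@c;print(n,p[:2]/p[2])
E
grep -rn "" /dev/null; python3 -c "
from bench import bot;print(bot.get_state()['tool_pos'],bot.get_state()['qpos'])"; python3 m3.py s2
```

```text
(array([ 0.5743, -0.1529,  0.1271]), np.float64(0.002302162548947162)) [ 0.5766 -0.1519  0.111 ]
[[[ 0.5654 -0.1476  0.1506]
  [ 0.5641 -0.1535  0.1569]
  [ 0.5501 -0.1673  0.1797]
  [ 0.5453 -0.1751  0.1903]]

 [[ 0.5665 -0.1472  0.1472]
  [ 0.5658 -0.1527  0.1526]
  [ 0.5488 -0.1685  0.1796]
  [ 0.5457 -0.1752  0.1879]]

 [[ 0.5641 -0.1491  0.1484]
  [ 0.5675 -0.152   0.1484]
  [ 0.5489 -0.1688  0.1776]
  [ 0.5454 -0.1758  0.1865]]

 [[ 0.566  -0.1482  0.1439]
  [ 0.5665 -0.153   0.1478]
  [ 0.0652 -0.4737  0.8179]
  [ 0.5423 -0.178   0.1888]]

 [[ 0.5642 -0.1497  0.1443]
  [ 0.5648 -0.1545  0.1482]
  [ 0.564  -0.16    0.1537]
  [ 0.5665 -0.1634  0.1549]]

 [[ 0.5618 -0.1516  0.1455]
  [ 0.5657 -0.1542  0.1449]
  [ 0.562  -0.1616  0.1544]
  [ 0.5683 -0.1626  0.1506]]

 [[ 0.561  -0.1525  0.1447]
  [ 0.5654 -0.1548  0.1434]
  [ 0.5636 -0.161   0.1504]
  [ 0.5669 -0.1639  0.1506]]

 [[ 0.5631 -0.1515  0.1398]
  [ 0.5656 -0.1551  0.1412]
  [ 0.5648 -0.1606  0.1468]
  [ 0.5709 -0.1618  0.1432]]

 [[ 0.5631 -0.1519  0.1379]
  [ 0.5647 -0.156   0.1404]
  [ 0.5642 -0.1614  0.1457]
  [ 0.5
[... 789 characters left out ...]
]
  [ 0.5117 -0.161   0.0788]]]
side [427.535  314.9249]
scene [195.405  246.3709]
[ 0.57690071 -0.15291731  0.11057989] [-3.87518576e-01  5.61633395e-01  1.46096453e+00  9.29543864e-05
  1.11565579e+00 -1.33682207e+00]
red [ 0.5752 -0.2035  0.1102] [ 0.5701 -0.21    0.0862] [ 0.586  -0.1945  0.125 ] 208
pin [ 0.5254 -0.1884  0.0932] 57
disc side/knob side 239 [  -4.3979    4.8047  -18.2261  -24.4753  -34.791   147.208   -51.4258
  164.9518  161.0072  168.1202 -107.7438 -123.7846 -167.0637]
far 209 [  -9.9052  -12.4858  -16.4822  -23.6711  -26.6263  151.3257  153.1936
  163.6291  165.4804  179.152   177.6517  178.4294 -176.1583]
tool [ 0.5766 -0.1519  0.111 ] x heading deg 145.04233993249358
```

The fingertips seem to end higher than assumed. I'll check in the tool frame with the wrist depth, for the shut fingers and for the open ones from the first picture.

Run:
```python
from h import *
np.set_printoptions(precision=1,suppress=True)
for n in("wrist0","w1","w2"):
    d=dict(np.load(f"pics/{n}.npz"));T=d["tool_from_camera"];K=d["intrinsics"];v,u=np.mgrid[:480,:640];z=d["depth"]
    c=np.stack([(u-K[0,2])/K[0,0]*z,(v-K[1,2])/K[1,1]*z,z],-1)@T[:3,:3].T+T[:3,3];c*=1000
    for (a,b,r0,r1) in (((185,235,310,380),(430,475,310,380)) if n=="wrist0" else ((300,362,290,350),)):
        m=np.zeros(z.shape,bool);m[r0:r1,a:b]=1;m&=(z>0)&(z<.28);p=c[m];print(n,np.percentile(p,[1,10,50,90,99],axis=0))
```

```text
wrist0 [[ -9.9 -54.5 -70.5]
 [ -4.2 -48.1 -67. ]
 [  7.6 -43.1 -52.1]
 [ 11.5 -42.7 -38.4]
 [ 11.9 -42.5 -33.3]]
wrist0 [[ -9.7  42.1 -70.5]
 [ -3.5  42.3 -67.7]
 [  7.8  42.7 -52.5]
 [ 11.5  48.  -39.2]
 [ 12.   54.4 -34.2]]
w1 [[  6.6 -11.6 -65.4]
 [  7.1  -8.7 -61.2]
 [ 11.1   0.3 -44.6]
 [ 12.3   9.5 -28.7]
 [ 14.1  12.4 -23.1]]
w2 [[  6.7 -11.3 -65.5]
 [  7.2  -8.3 -61.2]
 [ 11.2   0.6 -44.6]
 [ 12.4   9.8 -28.6]
 [ 14.2  12.7 -23.3]]
```

The tips, as measured by both the wrist and outside cameras, stand 16–22 mm behind the reported TCP rather than 11 mm ahead, so they passed over the knob. I go back and lower the tool with the measured tip offset.

```bash
python3 -m jog '{"claw":[-1,-1,-1,-1,-1,-1,-1,-1,-1,-1,-1,-1],"delta_pos":[[0,0,-15],[-22,-36,0],[-22,-36,0],[0,0,0],[0,0,0],[0,0,0],[0,0,0],[0,0,0],[0,0,0],[0,0,0],[0,0,0],[0,0,0]],"turn":[0,0,0,0.134,0.134,0.134,0.134,0.134,0.134,0.134,0.134,0.134]}' 
python3 -m jog '{"claw":[-1,-1,-1,-1,-1],"delta_pos":[[0,0,20],[0,0,25],[0,0,0],[10,0,0],[7,0,0]],"turn":[0,0,0,0,0]}'
python3 -m jog '{"claw":[-1,-1,-1,-1],"delta_pos":[[5.6,1.7,0],[5.6,1.7,0],[5.6,1.7,0],[5.6,1.7,0]],"turn":[-0.1,-0.1,-0.1,-0.1]}'
python3 shot.py side s3; python3 m3.py s3
```

```text
clock: 4.15
tool_pos: [0.5705, -0.2379, 0.1247]
tcp_rot: [0.001, 0.794, 0.608, 0.0]
force: [0.9, -0.4, 0.2]
finger_gap: 0.0001
gripper_force: 0.0
clock: 4.65
tool_pos: [0.5753, -0.2207, 0.0803]
tcp_rot: [0.001, 0.792, 0.611, 0.001]
force: [-0.1, -0.1, 0.7]
finger_gap: -0.0
gripper_force: 0.0
clock: 5.05
tool_pos: [0.5842, -0.1998, 0.0804]
tcp_rot: [0.002, 0.653, 0.757, -0.0]
force: [-0.7, -2.8, -0.1]
finger_gap: 0.0001
gripper_force: 1.3
red [ 0.5708 -0.1834  0.126 ] [ 0.5232 -0.2183  0.0868] [ 0.5783 -0.1676  0.2912] 104
pin [ 0.5249 -0.1888  0.0934] 59
disc side/knob side 229 [  14.5782   -2.5619   -0.5477   13.9731   -5.7841  170.5011  175.9462
 -161.5988 -157.1896 -156.1072 -137.1009 -160.7203 -152.3618]
far 211 [  11.3844    8.1272   13.8861   -3.2364  177.5093  172.3276 -175.454
 -166.4051 -177.1142 -171.1429 -162.3962 -165.2748 -158.9466]
tool [ 0.5842 -0.1998  0.0804] x heading deg 98.48769849914915
```

Pushing now works (2.8 N, as stated). I continue along the arc.

```bash
python3 -m jog '{"claw":[-1,-1,-1,-1,-1,-1,-1,-1,-1],"delta_pos":[[5.6,1.7,0],[5.6,1.7,0],[5.6,1.7,0],[5.6,1.7,0],[5.6,1.7,0],[5.6,1.7,0],[5.6,1.7,0],[5.6,1.7,0],[5.6,1.7,0]],"turn":[-0.1,-0.1,-0.1,-0.1,-0.1,-0.1,-0.1,-0.1,-0.1]}'
python3 -m jog '{"claw":[-1],"delta_pos":[[3,0.5,0]],"turn":[-0.05]}'
python3 -m jog '{"claw":[-1],"delta_pos":[[3,0,0]],"turn":[0]}'
```

```text
clock: 6.0
tool_pos: [0.5721, -0.1505, 0.0804]
tcp_rot: [0.002, 0.259, 0.966, -0.0]
force: [1.0, -2.0, -0.4]
finger_gap: -0.0003
gripper_force: 1.2
clock: 6.1
tool_pos: [0.5698, -0.1481, 0.0804]
tcp_rot: [0.002, 0.235, 0.972, -0.0]
force: [3.0, -0.6, -0.8]
finger_gap: 0.0001
gripper_force: 1.3
clock: 6.2
tool_pos: [0.5673, -0.1467, 0.0803]
tcp_rot: [0.002, 0.237, 0.972, 0.0]
force: [3.3, 1.0, 1.0]
finger_gap: 0.0001
gripper_force: 1.4
```

```bash
python3 -m jog '{"claw":[-1],"delta_pos":[[2,0,0]],"turn":[-0.05]}'
python3 -m jog '{"claw":[-1],"delta_pos":[[2,0,0]],"turn":[-0.03]}'
python3 -m jog '{"claw":[-1],"delta_pos":[[1,0,0]],"turn":[0]}'
python3 -m jog '{"claw":[-1],"delta_pos":[[1,0,0]],"turn":[0]}'
```

```text
clock: 6.3
tool_pos: [0.5651, -0.1458, 0.08]
tcp_rot: [0.002, 0.213, 0.977, -0.0]
force: [2.6, -0.1, 0.4]
finger_gap: -0.0001
gripper_force: 1.3
clock: 6.4
tool_pos: [0.565, -0.1455, 0.0802]
tcp_rot: [0.004, 0.198, 0.98, -0.0]
force: [13.2, -1.3, -3.8]
finger_gap: 0.0001
gripper_force: 6.2
clock: 6.5
tool_pos: [0.5651, -0.1455, 0.0803]
tcp_rot: [0.005, 0.198, 0.98, -0.0]
force: [13.7, -1.9, -4.8]
finger_gap: -0.0003
gripper_force: 6.7
clock: 6.6
tool_pos: [0.565, -0.1455, 0.0804]
tcp_rot: [0.006, 0.199, 0.98, -0.0]
force: [17.4, -3.9, -5.4]
finger_gap: 0.0
gripper_force: 8.2
```

The gate is against its stop (13–17 N). I back off, rise and look into the bore.

```bash
python3 -m jog '{"claw":[-1,-1,-1,-1,-1,-1,-1,1,1],"delta_pos":[[-12,0,0],[0,0,-45],[0,0,-45],[0,0,-40],[34,-18,0],[34,-18,0],[34,-18,0],[0,0,0],[0,0,0]],"turn":[0,0,0,0,0,0,0,0,0]}' 
python3 shot.py wrist w4; python3 m3.py w4 | grep -v side
python3 - <<'E'
from h import *
np.set_printoptions(precision=4,suppress=True)
d=dict(np.load("pics/w4.npz"));R,t=cam(d,d)
for P in((.4797,-.1673,.08),(.4797,-.1673,.068)):
    c=R@np.array(P)+t;p=d["intrinsics"]@c;print(p[:2]/p[2])
u,v=(p[:2]/p[2]).astype(int)
cv2.imwrite("pics/w4c.png",cv2.resize(d["image"][max(0,v-80):v+80,max(0,u-80):u+80],(600,600),interpolation=cv2.INTER_CUBIC));print(u,v)
E
```

```text
clock: 7.5
tool_pos: [0.4562, -0.1596, 0.2096]
tcp_rot: [0.001, 0.198, 0.98, -0.0]
force: [0.0, -0.1, 0.5]
finger_gap: 0.0285
gripper_force: 0.0
red [ 0.5433 -0.1329  0.11  ] [ 0.539  -0.1415  0.0881] [ 0.5538 -0.1289  0.1244] 276
pin [ 0.526  -0.1872  0.0938] 159
 -114.5418   65.6767 -101.3341   58.9723  -98.2357  -80.0179]
far 74 [-136.0091 -136.6084 -135.2053 -132.2706 -130.5074 -133.2065   77.7405
   76.382  -122.0871   72.7191   70.0267 -105.009   -97.4407]
tool [ 0.4562 -0.1596  0.2096] x heading deg 157.1105299219933
[330.711  252.2744]
[330.6347 247.7662]
330 247
```

View pics/w4c.png

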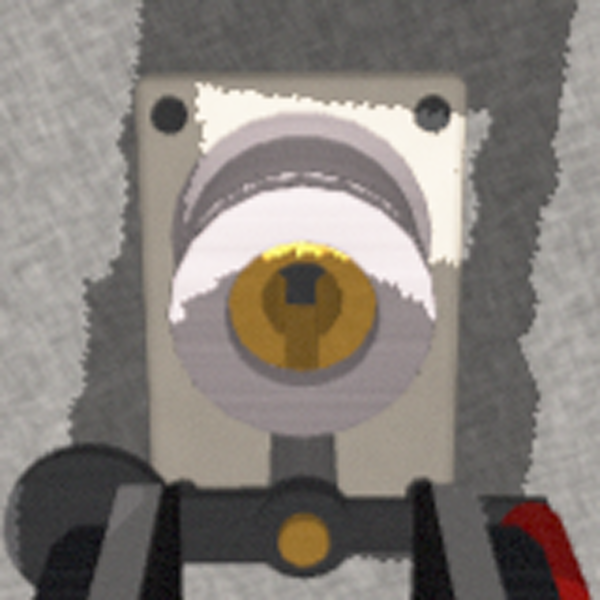

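The gate is open. The bore centre is at crop (303,304), full-frame about (330.8,248), matching the predicted (330.7,248). The keyway points straight down in the picture at (302,365), so about -23.5° in world. Now to the spindle.

```bash
python3 -m jog '{"claw":[1,1,1,1,1,1,1,1,1],"delta_pos":[[7,40,0],[7,40,0],[7,40,0],[7,40,0],[7,40,0],[7,40,0],[7,40,0],[9,38,0],[0,0,0]],"turn":[0,0,0,0,0,0,0,0,0]}' 
python3 shot.py wrist w5
python3 - <<'E'
from h import *
np.set_printoptions(precision=4,suppress=True)
d=dict(np.load("pics/w5.npz"));X=cloud(d,d);H=hsv(d);h,s,v=H[...,0],H[...,1],H[...,2];print(d["tool_pos"])
near=np.linalg.norm(X[...,:2]-[.527,.156],axis=-1)<.07
bl=near&(h>105)&(h<128)&(s>130)&(abs(X[...,2]-.026)<.005);print("stand",cv2.minAreaRect((X[bl][:,:2]*1000).astype(np.float32)))
m=near&(abs(X[...,2]-.129)<.003);p=X[m];print("griptop",m.sum(),p.mean(0),cv2.minAreaRect((p[:,:2]*1000).astype(np.float32)))
m=near&(abs(X[...,2]-.137)<.003);p=X[m];print("stud",m.sum(),p.mean(0))
m=near&(abs(X[...,2]-.069)<.003);p=X[m];print("shoulder",m.sum(),cv2.minEnclosingCircle((p[:,:2]*1000).astype(np.float32)))
R,t=cam(d,d);p=d["intrinsics"]@(R@np.array([.527,.156,.13])+t);u,v=(p[:2]/p[2]).astype(int);print(u,v)
cv2.imwrite("pics/w5c.png",cv2.resize(d["image"][max(0,v-90):v+90,max(0,u-90):u+90],(600,600),interpolation=cv2.INTER_CUBIC))
E
```

```text
clock: 8.45
tool_pos: [0.5266, 0.1612, 0.2081]
tcp_rot: [0.0, 0.195, 0.981, 0.001]
force: [-0.0, 0.1, -0.4]
finger_gap: 0.0853
gripper_force: 0.0
[0.5266 0.1612 0.2081]
stand ((526.3671875, 158.42938232421875), (76.27083587646484, 76.13471984863281), 20.13903045654297)
griptop 774 [0.5244 0.1593 0.1282] ((526.3536987304688, 158.50051879882812), (26.05999755859375, 25.899810791015625), 35.47868728637695)
stud 373 [0.5261 0.1586 0.1362]
shoulder 866 ((526.1197509765625, 158.3162384033203), 23.84527587890625)
321 248
```

View pics/w5c.png

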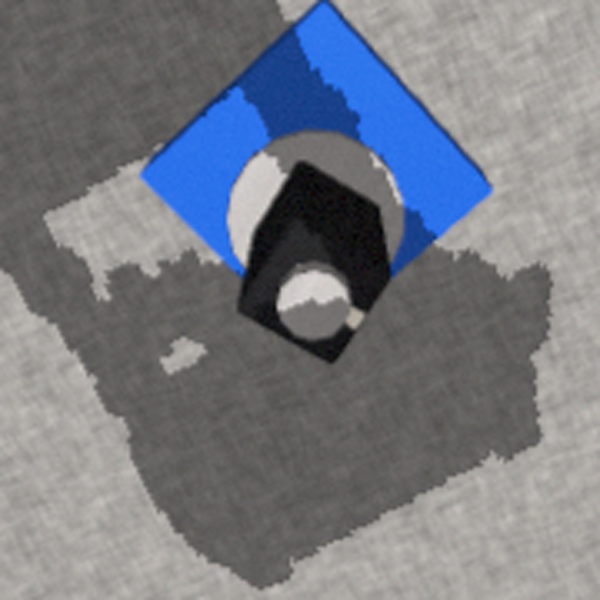

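The spindle is at (.5263,.1585), heights agreeing (stud .136, grip top .128). The white mark at crop (353,318), right and below the stud (313,303), puts the key at yaw 35.5°. I turn to heading 125.5° and descend.

```bash
python3 -m jog '{"claw":[1,1,1,1,1,1,1,1,1],"delta_pos":[[0,0,0],[0,0,0],[0,0,0],[0,0,0],[-2,-2,0],[0,0,40],[0,0,40],[0,0,35],[0,0,0]],"turn":[0.14,0.14,0.14,0.14,0,0,0,0,0]}' 
python3 shot.py side s6; python3 shot.py wrist w6
python3 - <<'E'
from h import *
np.set_printoptions(precision=1,suppress=True)
d=dict(np.load("pics/w6.npz"));T=d["tool_from_camera"];K=d["intrinsics"];v,u=np.mgrid[:480,:640];z=d["depth"]
c=np.stack([(u-K[0,2])/K[0,0]*z,(v-K[1,2])/K[1,1]*z,z],-1)@T[:3,:3].T+T[:3,3];c*=1000
for y in(-1,1):
    m=(z>0)&(c[...,1]*y>30)&(c[...,1]*y<60)&(abs(c[...,0])<18)&(c[...,2]<-10);p=c[m];print(len(p),np.percentile(p,[1,50,99,100],axis=0))
m=(z>0)&(abs(c[...,1])<20)&(abs(c[...,0])<25)&(c[...,2]>-60)&(c[...,2]<40);p=c[m];print(p.min(0),p.max(0))
a=cv2.imread("pics/s6.png")[120:320,180:400];b=d["image"]
cv2.imwrite("pics/s6c.png",np.hstack([cv2.resize(a,(440,400),interpolation=cv2.INTER_CUBIC),cv2.resize(b,(360,400))]))
E
```

```text
clock: 9.4
tool_pos: [0.5221, 0.1522, 0.0893]
tcp_rot: [-0.004, 0.459, 0.888, -0.003]
force: [-0.3, 0.7, -0.4]
finger_gap: 0.0854
gripper_force: 0.0
11014 [[  -9.4  -59.9 -108. ]
 [  10.9  -44.6  -83.8]
 [  17.8  -30.4  -35.6]
 [  18.   -30.   -31.5]]
11008 [[  -9.3   30.4 -107.9]
 [  11.    44.6  -83.8]
 [  17.8   59.9  -35.5]
 [  18.    60.   -31.7]]
[-13.9 -17.8 -45.7] [25.  19.9 29.5]
```

View pics/s6c.png

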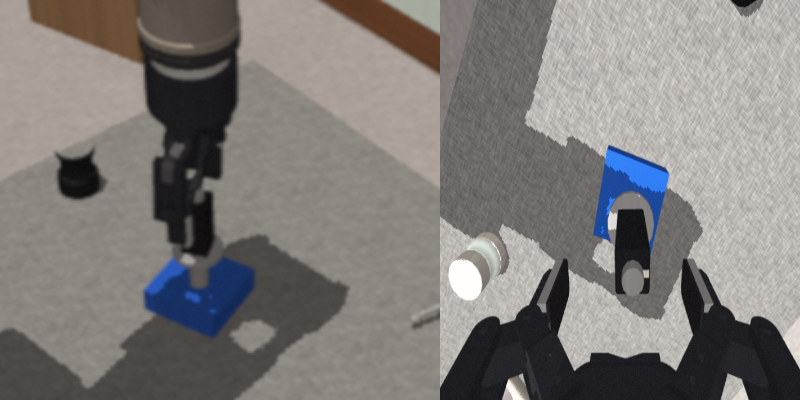

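The spindle stands between the open fingers, 7 mm off in tool y (stud at wrist column ~341 against 329), with the mark on the tool +y side. I correct, go down and grip.

```bash
python3 -m jog '{"claw":[1,1,1,1],"delta_pos":[[2.5,7,0],[0,0,15],[0,0,15],[0,0,0]],"turn":[0,0,0,0]}' 
python3 -m jog '{"claw":[0,0,-1,-1,-1,-1],"delta_pos":[[0,0,0],[0,0,0],[0,0,0],[0,0,0],[0,0,0],[0,0,0]],"turn":[0,0,0,0,0,0]}' 80
python3 shot.py wrist w7
python3 - <<'E'
from h import *
np.set_printoptions(precision=4,suppress=True)
d=dict(np.load("pics/w7.npz"));T=d["tool_from_camera"];K=d["intrinsics"];v,u=np.mgrid[:480,:640];z=d["depth"]
c=np.stack([(u-K[0,2])/K[0,0]*z,(v-K[1,2])/K[1,1]*z,z],-1)@T[:3,:3].T+T[:3,3];c*=1000
m=(z>0)&(abs(c[...,1])<40)&(abs(abs(c[...,1])-20)<7)&(abs(c[...,0])<16)&(c[...,2]>-60)&(c[...,2]<0);print("fingers",np.percentile(c[m],[50,99,100],axis=0))
X=cloud(d,d);q=np.linalg.norm(X[...,:2]-[.5263,.1585],axis=-1)<.05
for zz in(.129,.137,.069):
    m=q&(abs(X[...,2]-zz)<.003);print(zz,m.sum(),X[m].mean(0) if m.any() else 0)
E
```

```text
clock: 9.9
tool_pos: [0.5298, 0.1598, 0.064]
tcp_rot: [0.0, 0.46, 0.888, 0.0]
force: [0.5, -0.0, -0.1]
finger_gap: 0.0857
gripper_force: 0.0
clock: 10.5
tool_pos: [0.5296, 0.1593, 0.0644]
tcp_rot: [0.0, 0.46, 0.888, 0.0]
force: [-2.3, -1.1, 5.6]
finger_gap: 0.0258
gripper_force: 78.1
fingers [[ 10.345  -13.5198 -38.9398]
 [ 15.2185  25.6571  -2.5866]
 [ 15.9958  26.3373  -0.1102]]
0.129 4911 [0.5255 0.165  0.1287]
0.137 7074 [0.5264 0.1629 0.1374]
0.069 2279 [0.5203 0.1701 0.0684]
```

Gripped at 26 mm with 78 N. The side force shows the tool is about 3 mm too far along +y, so I relieve that and lift straight up.

```bash
python3 -m jog '{"claw":[-1,-1],"delta_pos":[[0,-2.5,0],[0,0,0]],"turn":[0,0]}' 80
python3 -m jog '{"claw":[-1,-1,-1,-1,-1,-1,-1],"delta_pos":[[0,0,-10],[0,0,-15],[0,0,-20],[0,0,-35],[0,0,-35],[0,0,-30],[0,0,0]],"turn":[0,0,0,0,0,0,0]}'
python3 shot.py wrist w8; python3 shot.py side s8;python3 shot.py scene c8
python3 - <<'E'
from h import *
np.set_printoptions(precision=2,suppress=True)
d=dict(np.load("pics/w8.npz"));T=d["tool_from_camera"];K=d["intrinsics"];v,u=np.mgrid[:480,:640];z=d["depth"]
c=np.stack([(u-K[0,2])/K[0,0]*z,(v-K[1,2])/K[1,1]*z,z],-1)@T[:3,:3].T+T[:3,3];c*=1000
r=(z>0)&(np.hypot(c[...,0],c[...,1])<35)
hh,e=np.histogram(c[r][:,2],bins=np.arange(-90,60,3));print([(int(a),int(b)) for a,b in zip(e,hh) if b>150])
gray=cv2.cvtColor(d["image"],6)
m=r&(gray>90)&(c[...,2]<-65);p=c[m];print("stud",len(p),np.median(p,0),p.min(0),p.max(0))
for lo in(-12,-6,0):
    m=r&(abs(c[...,2]-lo)<4)&(gray>90);p=c[m]
    if len(p)>50: print(lo,len(p),cv2.minEnclosingCircle(p[:,:2].astype(np.float32)),np.median(p[:,2]))
E
```

```text
clock: 10.75
tool_pos: [0.5286, 0.1584, 0.0644]
tcp_rot: [0.001, 0.46, 0.888, 0.001]
force: [2.8, 2.2, 4.3]
finger_gap: 0.025
gripper_force: 77.9
clock: 11.45
tool_pos: [0.5288, 0.1581, 0.2126]
tcp_rot: [0.003, 0.46, 0.888, 0.002]
force: [-0.1, -0.5, -3.4]
finger_gap: 0.0252
gripper_force: 80.1
[(-90, 823), (-87, 555), (-78, 903), (-75, 2507), (-72, 2202), (-69, 1032), (-66, 3160), (-63, 1355), (-60, 671), (-57, 741), (-54, 485), (-51, 587), (-48, 573), (-45, 516), (-42, 493), (-39, 463), (-36, 451), (-33, 406), (-30, 388), (-27, 297), (-24, 210), (-21, 175), (-15, 158), (-6, 1880), (-3, 415)]
stud 2092 [  3.09   0.42 -71.57] [ -11.68  -27.79 -106.85] [ 18.08  32.6  -65.  ]
-6 2172 ((1.343544840812683, -1.013792634010315), 23.91118621826172) -3.7444578585599797
0 1561 ((1.343544840812683, -1.013792634010315), 23.91118621826172) -3.3749587523207447
```

Lifted (3.4 N weight). The shoulder circle (r 23.9 mm) in the hand puts the axis at tool (1.3,-1.0) mm, so home should be at TCP z ≈ .083 and ledge contact at ≈ .104. I carry it to the hub and turn the key to -23.5°.

```bash
python3 -m jog '{"claw":[-1,-1,-1,-1,-1,-1,-1,-1,-1,-1],"delta_pos":[[-20,-20,0],[-27,-26,0],[-27,-26,0],[-27,-26,0],[-27,-26,0],[-27,-26,0],[-27,-26,0],[-27,-26,0],[-20,-17,0],[-10,-10,0]],"turn":[0,0,0,0,0,0,0,0,0,0]}'
python3 -m jog '{"claw":[-1,-1,-1,-1,-1,-1,-1,-1,-1],"delta_pos":[[0,0,0],[0,0,0],[0,0,0],[0,0,0],[0,0,0],[0,0,0],[0,0,0],[0,0,0],[0,0,0]],"turn":[0.146,0.146,0.146,0.146,0.146,0.146,0.146,0,0]}'
cat > m9.py <<'E'
import sys
from h import *
np.set_printoptions(precision=4,suppress=True)
d=dict(np.load(f"pics/{sys.argv[1]}.npz"));X=cloud(d,d);R,t=cam(d,d)
T=d["tool_from_camera"];c=(X@R.T+t)@T[:3,:3].T+T[:3,3];c*=1000
w,x,y,z=d["tcp_rot"];a=2*np.arctan2(y,x);print("tool",d["tool_pos"],"heading",np.degrees(a))
g=cv2.cvtColor(d["image"],6);ok=d["depth"]>0
m=ok&(np.hypot(c[...,0],c[...,1])<35)&(abs(c[...,2]+4)<4)&(g>90);p=c[m]
if len(p)>50: s=cv2.minEnclosingCircle(p[:,:2].astype(np.float32));print("shoulder tool",s,np.median(p[:,2]))
ax=np.array([np.cos(a),np.sin(a)]);ay=np.array([np.sin(a),-np.cos(a)])
S=d["tool_pos"][:2]+(s[0][0]*ax+s[0][1]*ay)/1000;e=np.array([.4797,-.1673])-S;print("axis",S,"to go tool mm",1000*e@ax,1000*e@ay,"need turn deg",a*180/np.pi-66.5)
E
python3 shot.py wrist w9; python3 m9.py w9
```

```text
clock: 12.6
tool_pos: [0.4765, -0.1708, 0.2064]
tcp_rot: [-0.002, 0.461, 0.887, -0.0]
force: [-0.3, 0.6, -3.1]
finger_gap: 0.025
gripper_force: 79.6
clock: 13.5
tool_pos: [0.4775, -0.1685, 0.2077]
tcp_rot: [-0.001, 0.834, 0.551, -0.0]
force: [0.3, 0.3, -3.0]
finger_gap: 0.0254
gripper_force: 79.9
tool [ 0.4775 -0.1685  0.2077] heading 66.88211266302713
shoulder tool ((0.9973710775375366, -1.196151852607727), 23.821712493896484) -3.75975955990962
axis [ 0.4768 -0.1671] to go tool mm 0.9812789058531054 2.6964766619432945 need turn deg 0.38211266302712943
```

```bash
python3 -m jog '{"claw":[-1,-1,-1,-1,-1,-1],"delta_pos":[[1,2.7,0],[0,0,20],[0,0,25],[0,0,20],[0,0,8],[0,0,0]],"turn":[0.007,0,0,0,0,0]}'
python3 shot.py wrist w10; python3 m9.py w10; python3 shot.py side s10;python3 shot.py scene c10
python3 - <<'E'
import cv2,numpy as np
a=cv2.imread("pics/s10.png")[270:430,320:480];b=cv2.imread("pics/c10.png")[170:300,140:270]
cv2.imwrite("pics/sc10.png",np.hstack([cv2.resize(a,(400,400),interpolation=2),cv2.resize(b,(400,400),interpolation=2)]))
E
```

```text
clock: 14.15
tool_pos: [0.4804, -0.1691, 0.1348]
tcp_rot: [-0.001, 0.837, 0.547, -0.0]
force: [0.8, 0.5, -2.4]
finger_gap: 0.025
gripper_force: 79.8
tool [ 0.4804 -0.1691  0.1348] heading 66.25805739976487
shoulder tool ((1.0942877531051636, -1.0297346115112305), 23.815288543701172) -3.767824207280265
axis [ 0.4799 -0.1677] to go tool mm 0.25135205813246025 -0.3760900478879801 need turn deg -0.24194260023513436
```

View pics/sc10.png

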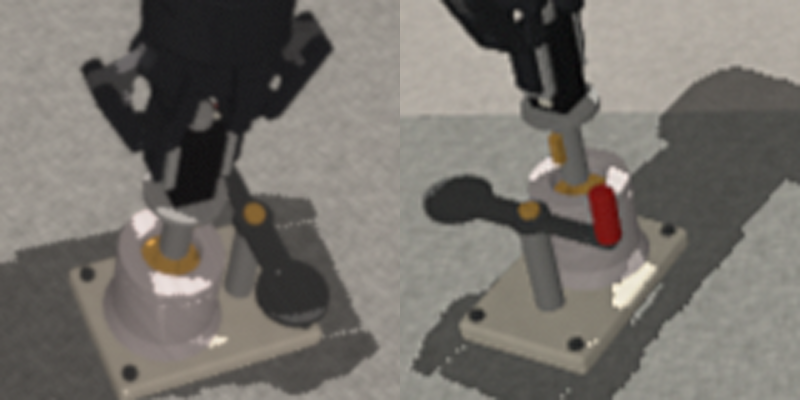

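The spindle stands over the open mouth with its key facing the hinge side. I go down gently and watch the force.

```bash
python3 -m jog '{"claw":[-1,-1,-1],"delta_pos":[[0,0,5],[0,0,4],[0,0,4]],"turn":[0,0,0]}'
python3 -m jog '{"claw":[-1,-1,-1],"delta_pos":[[0,0,3],[0,0,3],[0,0,3]],"turn":[0,0,0]}'
```

```text
clock: 14.6
tool_pos: [0.4809, -0.1694, 0.1225]
tcp_rot: [0.0, 0.838, 0.546, 0.0]
force: [-0.3, -0.4, -4.7]
finger_gap: 0.0254
gripper_force: 79.8
clock: 14.9
tool_pos: [0.4809, -0.1693, 0.1134]
tcp_rot: [-0.0, 0.838, 0.546, 0.0]
force: [0.4, 0.9, -4.4]
finger_gap: 0.0251
gripper_force: 79.8
```

```bash
python3 -m jog '{"claw":[-1,-1,-1],"delta_pos":[[0,0,4],[0,0,3],[0,0,2]],"turn":[0,0,0]}'
python3 -m jog '{"claw":[-1,-1],"delta_pos":[[0,0,2],[0,0,2]],"turn":[0,0]}'
```

```text
clock: 15.2
tool_pos: [0.4807, -0.1693, 0.1043]
tcp_rot: [-0.0, 0.838, 0.546, -0.0]
force: [-0.7, -0.4, -2.8]
finger_gap: 0.0252
gripper_force: 79.8
clock: 15.4
tool_pos: [0.4808, -0.1693, 0.1005]
tcp_rot: [-0.0, 0.838, 0.546, 0.0]
force: [-0.8, 1.1, -3.0]
finger_gap: 0.0248
gripper_force: 79.9
```

The key is already past the ledge level with no load, so it has entered. Continuing to the spring.

```bash
python3 -m jog '{"claw":[-1,-1,-1],"delta_pos":[[0,0,3],[0,0,3],[0,0,3]],"turn":[0,0,0]}' 100
python3 -m jog '{"claw":[-1,-1],"delta_pos":[[0,0,2],[0,0,2]],"turn":[0,0]}'
python3 -m jog '{"claw":[-1,-1],"delta_pos":[[0,0,2],[0,0,1]],"turn":[0,0]}'
```

```text
clock: 15.7
tool_pos: [0.4808, -0.1693, 0.0914]
tcp_rot: [-0.0, 0.838, 0.546, 0.0]
force: [-0.4, 1.9, -2.9]
finger_gap: 0.0248
gripper_force: 98.2
clock: 15.9
tool_pos: [0.4808, -0.1693, 0.0879]
tcp_rot: [-0.0, 0.838, 0.546, 0.0]
force: [-2.8, 2.6, 4.8]
finger_gap: 0.0245
gripper_force: 99.4
clock: 16.1
tool_pos: [0.4808, -0.1693, 0.0853]
tcp_rot: [0.0, 0.838, 0.546, 0.0]
force: [-3.1, 3.9, 8.6]
finger_gap: 0.0252
gripper_force: 99.7
```

```bash
python3 -m jog '{"claw":[-1,-1],"delta_pos":[[0,0,1],[0,0,1]],"turn":[0,0]}'
python3 -m jog '{"claw":[-1,-1],"delta_pos":[[0,0,1],[0,0,0]],"turn":[0,0]}'
python3 -m jog '{"claw":[-1,-1],"delta_pos":[[0,0,1],[0,0,0]],"turn":[0,0]}'
```

```text
clock: 16.3
tool_pos: [0.4808, -0.1693, 0.0836]
tcp_rot: [0.0, 0.838, 0.546, 0.0]
force: [-3.4, 4.2, 9.9]
finger_gap: 0.0252
gripper_force: 100.0
clock: 16.5
tool_pos: [0.4808, -0.1692, 0.0826]
tcp_rot: [0.0, 0.838, 0.546, 0.0]
force: [-3.3, 3.0, 8.4]
finger_gap: 0.025
gripper_force: 100.0
clock: 16.7
tool_pos: [0.4809, -0.1693, 0.0819]
tcp_rot: [0.0, 0.838, 0.546, 0.0]
force: [-5.2, 3.5, 11.9]
finger_gap: 0.0255
gripper_force: 100.3
```

```bash
python3 -m jog '{"claw":[-1,-1],"delta_pos":[[0,0,1],[0,0,0]],"turn":[0,0]}'
python3 -m jog '{"claw":[-1,-1],"delta_pos":[[0,0,1],[0,0,0]],"turn":[0,0]}'
```

```text
clock: 16.9
tool_pos: [0.4809, -0.1692, 0.0818]
tcp_rot: [0.0, 0.838, 0.546, 0.0]
force: [-6.8, 5.2, 19.8]
finger_gap: 0.0252
gripper_force: 101.3
clock: 17.1
tool_pos: [0.4809, -0.1693, 0.0818]
tcp_rot: [0.001, 0.838, 0.546, 0.0]
force: [-10.1, 6.5, 28.6]
finger_gap: 0.0252
gripper_force: 102.3
```

Motion has stopped at .0818 while the force rises to 29 N, which looks seated. A check of shoulder height, hold and gate, numerically and by eye:

```bash
python3 -m jog '{"claw":[-1,-1,-1,-1],"delta_pos":[[0,0,0],[0,0,0],[0,0,0],[0,0,0]],"turn":[0,0,0,0]}'
python3 shot.py wrist w11; python3 m9.py w11; python3 shot.py side s11;python3 shot.py scene c11
python3 - <<'E'
import cv2,numpy as np
a=cv2.imread("pics/s11.png")[270:430,320:480];b=cv2.imread("pics/c11.png")[170:300,140:270]
cv2.imwrite("pics/sc11.png",np.hstack([cv2.resize(a,(400,400),interpolation=2),cv2.resize(b,(400,400),interpolation=2)]))
E
```

```text
clock: 17.5
tool_pos: [0.4809, -0.1692, 0.0818]
tcp_rot: [0.001, 0.838, 0.546, 0.0]
force: [-9.7, 6.8, 28.1]
finger_gap: 0.0249
gripper_force: 102.3
tool [ 0.4809 -0.1692  0.0818] heading 66.23975897583661
shoulder tool ((1.153455376625061, -1.1362463235855103), 23.771825790405273) -3.7562740359781825
axis [ 0.4803 -0.1677] to go tool mm 0.14505264690552777 -0.735655245171202 need turn deg -0.2602410241633919
```

View pics/sc11.png

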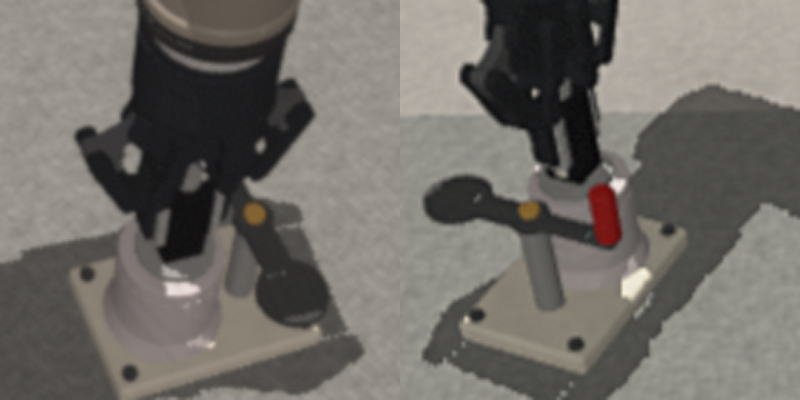

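The shoulder sits flush on the hub rim: its top is at .0818+.0038 = .0856 against .086 expected, with no slip in the grip. The gate is still open and the hold is steady at about 28 N, so I'm handing in.

```bash
python3 -c "
from bench import bot
print(bot.hand_in())"
```

```text
the job is handed in; nothing more can be done
None
```

The gate is fully open, and the spindle is keyed and pressed home with its shoulder flush on the hub. I handed the job in at about 17.6 s, still gripping at about 100 N and pressing with about 28 N; the hand-in returned no verdict.

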